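# Pack the LED cube kit into its foam tray

## Robot

A 6-joint arm with a two-finger parallel gripper is mounted at the origin on the work surface. World frame = base frame: x ahead of the robot, y to its left, z up, the work surface at z = 0. Lengths are in m, angles in rad, forces in N, time in s.
With the tool pointing down it reaches from about 0.325 to 0.775 m from the base axis. Payload 5.5 kg.
Tool frame: the origin (TCP) lies at the very end of the fingers, on their centre line; the grasp point (between the pads) lies 19 mm behind it; y points along the fingers, x is the direction in which the jaws open and shut, and the axes are right-handed (so a half turn about y gives the same grasp; the last joint's range is limited). The gripper opens to 85 mm and grips with 20 to 120 N. Pads are 22 mm wide; open, the fingers measure 114 mm over their backs; the gripper's body (76 mm by 85 mm) begins 54 mm behind the grasp point. The pads swing forward as they close: fully open they stand 13 mm farther back than shut.
Start: joints at [-1.203, 0.091, 1.231, -0, 1.82, -0.057], TCP at [0.247, -0.547, 0.231] pointing down, gripper open.
Joint ranges: [-2.87, 2.87], [-0.86, 2.18], [0.17, 2.46], [-1.51, 4.65], [0.06, 2.69], [-2.65, 2.65]. Speed limits (rad/s): [2.57, 2.57, 3.01, 3.14, 3.14, 3.14].

## Interface

Orientations are given as [roll, pitch, yaw] about the fixed x, y, z axes, in that order (R = Rz(yaw) Ry(pitch) Rx(roll)).
In Python, from workcell import env, imaging, order gives the robot as it stands. The module is installed in compiled form; this text tells all that it offers.
- The arm moves only by the tool arm_command, never from a script. Its argument "plan" is a list of rows, each a list of 3 entries, a list of its own where there are three numbers: the turn, a rotation vector about the world's x, y, z in rad, then the shift along the world's x, y, z in cm, then the finger opening in cm, from 0 to 8.54. A call has 1 to 10 rows; each row shifts and turns the pose as measured when the row begins; what a row does not reach is not made up. A row lasts 1/8 s, in which the tool goes at most 62.5 mm and 10.7 degrees, less where a joint would pass 70% of its speed; a pose out of reach is approached as far as the arm can. A call with a gripper value outside its range is refused whole. The fingers move at their own pace and stop on an object; the grip force is fixed at half the most. Time passes only in rows, so rows that do not move let the fingers close. It gives the time, the measured TCP pose, the force and the opening at its end, in the units of the state.
- env.get_obs(): the state, without advancing time (a new reading comes with each control period).
- imaging.snapshot(name): name is "scene" or "top" or "wrist"; returns (picture, depth): 420x560x3 uint8, blue, green, red; 420x560 float32, m along the optical axis (not along the pixel's ray), 0 where there is no reading.
- imaging.camera_params(name): a dict with "camera_matrix" (3x3 intrinsics, pixels), "camera_from_world" (4x4, takes a point from world to camera coordinates). Camera axes: x right, y down, z forward; pixel columns grow to the right and rows downward; lengths in m; the calibration is good to about 2 mm. A picture is of the moment at which its call begins: read the wrist's pose just before it. camera_params takes no time and is no camera call; for the wrist camera it gives the pose at the moment of the call.
- order.sign_off(): hands the job in, once; it reports no verdict.
The state is a dict: "time": time; "joints": joint angles; "qvel": joint speeds; "joint_torque": joint torques, N m; "tool_pos": TCP position; "tcp_rot": TCP orientation; "ft_force": force on the tool from outside, world axes, zero at the start; "torque": the same for the moment, N m; "grip_width": finger opening in m.
Only numpy, scipy, OpenCV 4.12 (cv2) and the standard library are available. Lean on these libraries where they do the work, as an engineer would, in place of code of your own. Each camera call takes 0.05 s, during which the arm holds its last target.

## Task

Pack the LED cube kit away: put the large LED cube (three lights each way), the long battery pack, the wide round speaker and the slim round knob unit into the foam tray, each standing upright on the bottom of the cut-out of its own shape and size. Leave the small LED cube and the short battery pack standing where they are; they belong to another kit.

Things in the scene. Friction and masses are not known exactly. Their poses are not given: they have to be found in the camera images.
- cube_large: the large LED cube: 3 x 3 x 3 pale green lights under a clear rigid cover on a white base; outside a plain block 54 x 54 mm, 60 mm high, loose, about 0.15 kg. Origin: centre of the underside; z up, x and y along its sides.
- pack_long: the long battery pack: black box 72 mm (its x) by 30 mm (its y), 46 mm high, with a small grey switch on top near one end; loose, about 0.16 kg. Origin: centre of the underside, z up.
- speaker: the wide round speaker: black upright cylinder, 50 mm diameter, 46 mm high, dark grille on top; loose, about 0.14 kg. Origin: centre of the underside, z up.
- knob: the slim round knob unit: black upright cylinder, 30 mm diameter, 50 mm high, metal disc on top; loose, about 0.08 kg. Origin: centre of the underside, z up.
- cube_small: the small LED cube, not part of this kit: 2 x 2 x 2 lights under a clear cover on a white base, 38 x 38 mm, 46 mm high, loose. Origin: centre of the underside, z up.
- pack_short: the short battery pack, not part of this kit: black box 44 mm (its x) by 30 mm (its y), 46 mm high, loose. Origin: centre of the underside, z up.
- bay_square: fixed dark foam insert, 102 x 102 x 20 mm, one of four, 2 x 2, in a low grey tray (220 mm square, 24 mm high) that may be turned a little. Cut-out in its top: square, 70 x 70 mm (for the large LED cube), 12 mm deep, centred, with a paler floor. Origin: centre of its underside, 5 mm above the table; the cut-out floor is 8 mm, the insert top 20 mm above it. z up, x and y along its sides.
- bay_slot: fixed dark foam insert, 102 x 102 x 20 mm, one of four, 2 x 2, in a low grey tray (220 mm square, 24 mm high) that may be turned a little. Cut-out in its top: oblong, 88 mm along its x and 46 mm along its y (for the long battery pack), 12 mm deep, centred, with a paler floor. Origin: centre of its underside, 5 mm above the table; the cut-out floor is 8 mm, the insert top 20 mm above it. z up, x and y along its sides.
- bay_wide: fixed dark foam insert, 102 x 102 x 20 mm, one of four, 2 x 2, in a low grey tray (220 mm square, 24 mm high) that may be turned a little. Cut-out in its top: wide, round, 66 mm diameter (for the speaker), 12 mm deep, centred, with a paler floor. Origin: centre of its underside, 5 mm above the table; the cut-out floor is 8 mm, the insert top 20 mm above it. z up, x and y along its sides.
- bay_slim: fixed dark foam insert, 102 x 102 x 20 mm, one of four, 2 x 2, in a low grey tray (220 mm square, 24 mm high) that may be turned a little. Cut-out in its top: small, round, 46 mm diameter (for the knob unit), 12 mm deep, centred, with a paler floor. Origin: centre of its underside, 5 mm above the table; the cut-out floor is 8 mm, the insert top 20 mm above it. z up, x and y along its sides.
There are look-alikes about, which are no part of the job. What is shaped like the speaker but purple is not meant.

How it is judged:
By the outcome, as a careful person would: the job done as asked, in the order asked, and still so for the second after the job is handed in, with the robot touching nothing.
It also fails if it takes over 118 s, if anything falls off the work surface, if the arm or the gripper's body presses on something with over 40 N, if the wrist force passes 120 N, or if a joint passes its speed limit or range.

## Working session

There is one attempt and no reset: what is moved stays moved. The work goes in short steps, Python scripts to look and compute and a tool call to move; the robot and the scene stay as the last step left them, time stands still between calls to the robot, and variables do not carry over. Pictures are saved under pics/ and viewed, and the job is handed in when it is done.

Besides the shell and the picture viewer there is one more tool, called after "Emit:" as name(argument=value, ...), one argument or row to a line, values as JSON. arm_command: Moves the arm, as the interface text tells. Its arguments: {"type":"object","properties":{"plan":{"type":"array"}},"required":["plan"]}

```bash
mkdir -p pics; ls
cat > h.py <<'E'
import numpy as np, cv2
from workcell import env, imaging, order
def snap(name,tag):
    P=imaging.camera_params(name); im,d=imaging.snapshot(name)
    cv2.imwrite(f'pics/{tag}.png',im); np.savez(f'pics/{tag}.npz',im=im,d=d,K=P['camera_matrix'],T=P['camera_from_world'])
    return im,d,P['camera_matrix'],P['camera_from_world']
def load(tag):
    z=np.load(f'pics/{tag}.npz'); return z['im'],z['d'],z['K'],z['T']
def cast(uv,z,K,T):
    uv=np.atleast_2d(np.asarray(uv,float)); R=np.asarray(T)[:3,:3]; t=np.asarray(T)[:3,3]
    c=-R.T@t
    r=(R.T@np.linalg.inv(K)@np.c_[uv,np.ones(len(uv))].T).T
    s=(z-c[2])/r[:,2]
    return c+s[:,None]*r
def proj(p,K,T):
    p=np.atleast_2d(p); q=(np.asarray(T)[:3,:3]@p.T).T+np.asarray(T)[:3,3]; q=(K@q.T).T; return q[:,:2]/q[:,2:]
def cloud(d,K,T):
    v,u=np.mgrid[:d.shape[0],:d.shape[1]]
    r=np.stack([u,v,np.ones_like(u)],-1)@np.linalg.inv(K).T*d[...,None]
    T=np.asarray(T); return (r-T[:3,3])@T[:3,:3]
E
python3 - <<'E'
from h import *
print(env.get_obs())
for n in('scene','top'):
    im,d,K,T=snap(n,n+'0'); print(n,K,T, (d>0).mean())
print(env.get_obs()['time'])
E
```

```text
pics
{'time': 0.0, 'joints': array([-1.20270265e+00,  9.18647675e-02,  1.23187118e+00,  2.34040215e-05,
        1.81980628e+00, -5.67038805e-02]), 'qvel': array([-1.60701992e-03,  4.54956899e-05,  3.20839842e-06, -1.04308394e-03,
        8.44958098e-04,  1.27079356e-03]), 'joint_torque': array([ 9.06987734e-04, -4.58729231e+01, -4.18023491e+01,  5.14979342e-05,
        1.16669474e-02, -5.11677058e-06]), 'tool_pos': array([ 0.24718429, -0.54641038,  0.23015564]), 'tcp_rot': array([-1.57066318,  0.00194515, -1.14599289]), 'ft_force': array([ 0.23682216, -0.61539139,  0.06880655]), 'torque': array([ 0.01987453, -0.03856228,  0.02921746]), 'grip_width': 0.08517796694270954}
scene [[525.56837797   0.         274.50781753]
 [  0.         525.56837797 216.72416797]
 [  0.           0.           1.        ]] [[ 0.51504529  0.85715684 -0.00324015 -0.26353379]
 [ 0.66301413 -0.40077964 -0.63228786 -0.33438375]
 [-0.54326845  0.32350862 -0.77472677  1.35001859]
 [ 0.          0.          0.          1.        ]] 0.9958886054421768
top [[530.7715092    0.         284.99595269]
 [  0.         530.7715092  210.05899128]
 [  0.           0.           1.        ]] [[ 4.70207741e-04 -9.99977212e-01 -6.73452178e-03  8.89770167e-03]
 [-9.95221502e-01  1.89621389e-04 -9.76428532e-02  5.54832282e-01]
 [ 9.76419052e-02  6.74825330e-03 -9.95198734e-01  1.16333658e+00]
 [ 0.00000000e+00  0.00000000e+00  0.00000000e+00  1.00000000e+00]] 0.9959438775510204
0.1
```

View pics/scene0.png

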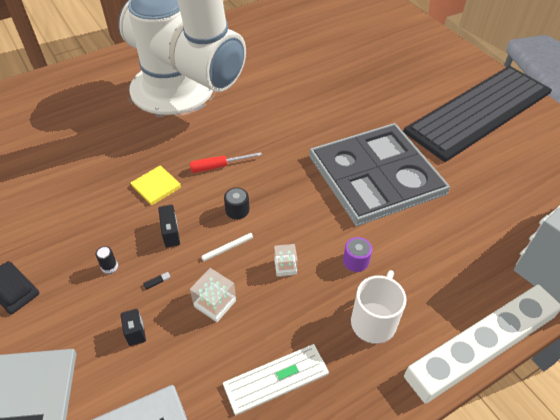

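View pics/top0.png

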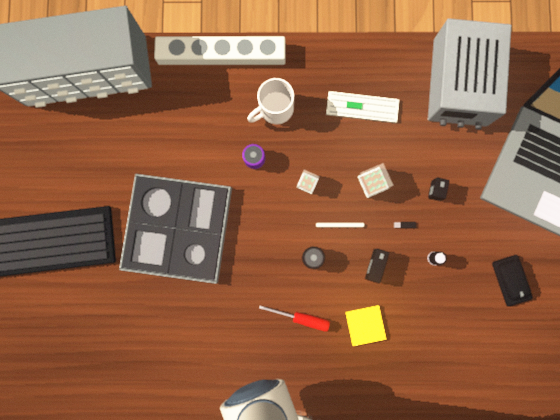

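Run:
```python
from h import *
a=load('top0')[0][140:290,230:460]; b=load('scene0')[0][150:350,80:380]
cv2.imwrite('pics/c1.png',cv2.resize(a,None,fx=3.4,fy=3.4,interpolation=cv2.INTER_CUBIC))
cv2.imwrite('pics/c2.png',cv2.resize(b,None,fx=2.6,fy=2.6,interpolation=cv2.INTER_CUBIC))
```

```text
(no output)
```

View pics/c1.png

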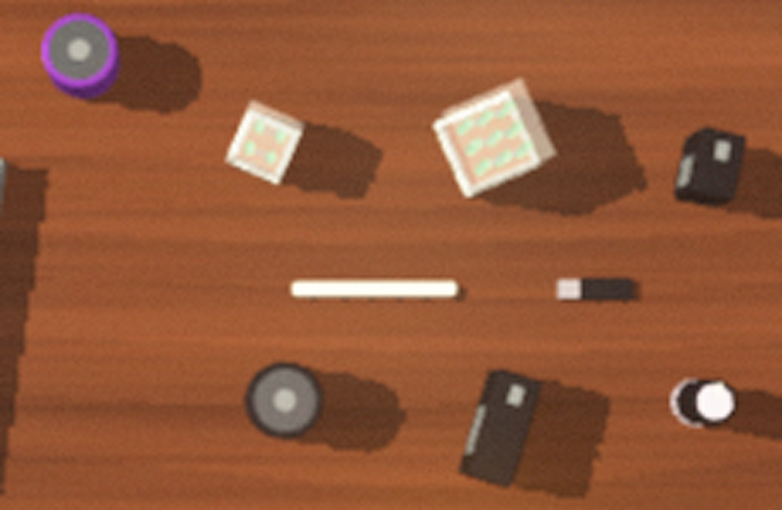

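View pics/c2.png

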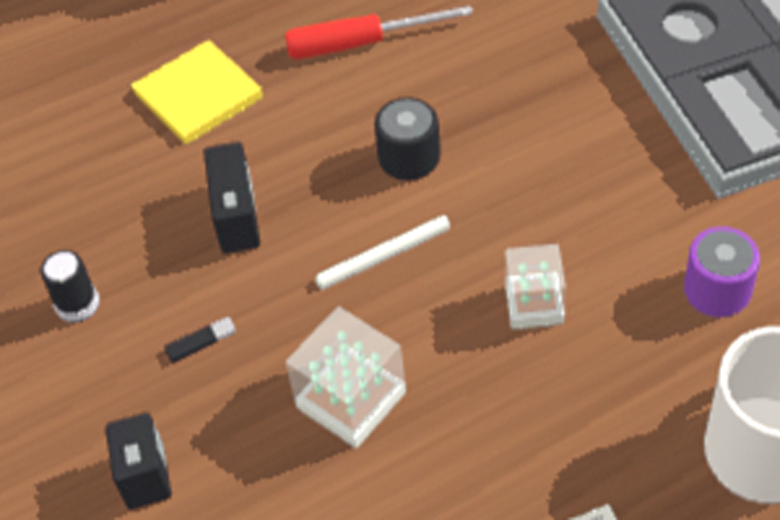

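Candidates in top picture: cubes at (375,181) 3×3×3 = large, (308,182) 2×2×2 = small, leave it. Packs at (377,265) long and (439,189) short, leave it. Wide cylinders at (314,257) black = speaker and (253,155) purple = decoy. The only slim cylinder is at (437,258) = knob. The crops confirm these choices.

```bash
cat > m.py <<'E'
from h import *
def tops(tag,items):
    im,d,K,T=load(tag); C=cloud(d,K,T)
    for n,(x,y,r,h) in items.items():
        m=(np.hypot(C[...,0]-x,C[...,1]-y)<r)&(abs(C[...,2]-h)<.005)&(d>0)
        p=C[m][:,:2].astype(np.float32)
        if len(p)<10: print(tag,n,'few',len(p)); continue
        c,s,a=cv2.minAreaRect(p); print(tag,n,len(p),np.round(c,4),np.round(s,4),round(a,1),'z',round(float(np.median(C[m][:,2])),4))
E
python3 - <<'E'
from m import *
im,d,K,T=load('top0')
px=dict(cube=(375,181,.06,.06),pack=(377,265,.06,.046),spk=(314,257,.05,.046),knob=(440,258,.04,.05),small=(308,182,.04,.046),short=(439,189,.05,.046),purple=(253,155,.05,.046))
it={n:(*cast((u,v),h,K,T)[0][:2],r,h) for n,(u,v,r,h) in px.items()}
tops('top0',it); tops('scene0',it)
# tray: pale floors
for tag in('top0','scene0'):
    im,d,K,T=load(tag); C=cloud(d,K,T)
    c=cast((178,228),.024,*load('top0')[2:])[0]
    near=(abs(C[...,0]-c[0])<.15)&(abs(C[...,1]-c[1])<.15)
    g=im.min(-1); hsv=cv2.cvtColor(im,cv2.COLOR_BGR2HSV)
    m=(near&(hsv[...,1]<60)&(g>120)&(C[...,2]<.019)).astype(np.uint8)
    cs,_=cv2.findContours(m,0,2)
    for k in cs:
        if cv2.contourArea(k)<80: continue
        p=cast(k[:,0],.013,K,T)[:,:2].astype(np.float32); q=cv2.minAreaRect(p)
        print(tag,'floor',np.round(k[:,0].mean(0)),np.round(q[0],4),np.round(q[1],4),round(q[2],1))
    m=near&(hsv[...,1]<70)&(C[...,2]>.014)&(C[...,2]<.035)
    m=cv2.morphologyEx(m.astype(np.uint8),cv2.MORPH_OPEN,np.ones((3,3)))
    p=cast(np.argwhere(m)[:,::-1],.024,K,T)[:,:2].astype(np.float32); q=cv2.minAreaRect(p); print(tag,'tray',q)
E
```

```text
top0 cube 602 [ 0.62   -0.1907] [0.0542 0.0552] 23.1 z 0.0603
top0 pack 446 [ 0.4304 -0.1933] [0.0304 0.0716] 73.0 z 0.0464
top0 spk 389 [ 0.4479 -0.0517] [0.0478 0.0478] 25.3 z 0.0468
top0 knob 143 [ 0.4478 -0.3255] [0.0261 0.0284] 0.0 z 0.0504
top0 small 286 [ 0.6184 -0.0404] [0.038  0.0382] 65.8 z 0.0465
top0 short 259 [ 0.6019 -0.3347] [0.031  0.0445] 79.7 z 0.046
top0 purple 366 [0.6766 0.0815] [0.0484 0.048 ] 26.0 z 0.0469
scene0 cube 909 [ 0.623  -0.1931] [0.0563 0.0559] 22.9 z 0.0595
scene0 pack 458 [ 0.4346 -0.1958] [0.0299 0.0739] 72.4 z 0.0455
scene0 spk 386 [ 0.4522 -0.0545] [0.0474 0.0491] 0.9 z 0.0459
scene0 knob 183 [ 0.4515 -0.3277] [0.029  0.0282] 14.7 z 0.0497
scene0 small 383 [ 0.6222 -0.0427] [0.0385 0.0408] 65.6 z 0.0456
scene0 short 432 [ 0.6056 -0.3371] [0.03   0.0453] 75.2 z 0.0453
scene0 purple 483 [0.6813 0.0782] [0.0491 0.0484] 8.0 z 0.0458
top0 floor [194. 254.] [0.4567 0.213 ] [0.0406 0.0384] 0.9
top0 floor [147. 248.] [0.4702 0.3142] [0.0607 0.0696] 82.2
top0 floor [199. 204.] [0.5595 0.1982] [0.0411 0.0877] 82.1
top0 floor [157. 203.] [0.5731 0.2976] [0.0524 0.056 ] 45.7
top0 tray ((0.5157466530799866, 0.2562514543533325), (0.22102834284305573, 0.21725547313690186), 82.15935516357422)
scene0 floor [368. 192.] [0.5587 0.2   ] [0.0392 0.0808] 82.3
scene0 floor [410. 177.] [0.573  0.3035] [0.0612 0.0501] 58.8
scene0 floor [343. 160.] [0.4554 0.2144] [0.0417 0.0282] 58.8
scene0 floor [336. 192.] [0.5105 0.1438] [0.017  0.2198] 84.6
scene0 floor [385. 147.] [0.4689 0.318 ] [0.062  0.0617] 82.1
scene0 tray ((0.5214335918426514, 0.25159794092178345), (0.2246515154838562, 0.22630475461483002), 82.1423110961914)
```

Emit:
arm_command(
  plan=[
    [[0,0,-0.023],[4.2,4.0,0],8.5],
    [[0,0,0],[4.2,4.0,0],8.5],
    [[0,0,0],[4.2,4.0,0],8.5],
    [[0,0,0],[4.2,4.0,0],8.5],
    [[0,0,0],[4.2,4.0,-1],8.5],
    [[0,0,0],[4.2,4.0,-1],8.5],
    [[0,0,0],[4.2,4.0,-1],8.5],
    [[0,0,0],[4.2,4.0,-2],8.5],
  ],
)

```text
time: 1.1
tool_pos: [0.5877, -0.2187, 0.176]
tcp_rot: [-1.571, 0.005, -1.179]
ft_force: [0.7, -1.2, -1.0]
grip_width: 0.0852
```

```bash
cat > go.py <<'E'
import sys
from h import *
from scipy.spatial.transform import Rotation as Ro
def go(x,y,z,yawdeg):
    o=env.get_obs(); R=Ro.from_euler('xyz',o['tcp_rot']); G=Ro.from_euler('xyz',[-np.pi/2,0,np.radians(yawdeg)])
    print('t',round(o['time'],2),'pos',np.round(o['tool_pos'],4),'rpy',np.round(np.degrees(o['tcp_rot']),2),'F',np.round(o['ft_force'],1),'grip',round(o['grip_width'],4))
    print('turn',np.round((G*R.inv()).as_rotvec(),4),'shift cm',np.round((np.array([x,y,z])-o['tool_pos'])*100,2))
if __name__=='__main__': go(*map(float,sys.argv[1:5]))
E
python3 go.py .6215 -.192 .020 -67
```

```text
t 1.1 pos [ 0.5877 -0.2187  0.176 ] rpy [-90.04   0.27 -67.55] F [ 0.7 -1.2 -1. ] grip 0.0852
turn [-0.0041 -0.0024  0.0096] shift cm [  3.38   2.67 -15.6 ]
```

Emit:
arm_command(
  plan=[
    [[-0.004,-0.002,0.01],[3.4,2.7,-3],8.5],
    [[0,0,0],[0,0,-1],8.5],
    [[0,0,0],[0,0,0],8.5],
  ],
)

```text
time: 1.48
tool_pos: [0.6232, -0.1865, 0.1304]
tcp_rot: [-1.576, 0.005, -1.163]
ft_force: [-0.1, -0.5, 0.5]
grip_width: 0.0848
```

```bash
python3 go.py .6215 -.192 .020 -67
python3 - <<'E'
from m import *
snap('wrist','w1'); tops('w1',{'cube':(.6215,-.192,.06,.06)})
E
```

```text
t 1.48 pos [ 0.6232 -0.1865  0.1304] rpy [-90.29   0.28 -66.63] F [-0.1 -0.5  0.5] grip 0.0848
turn [-0.0026 -0.0065 -0.0065] shift cm [ -0.17  -0.55 -11.04]
w1 cube 6742 [ 0.6234 -0.1909] [0.055  0.0541] 23.1 z 0.0602
```

View pics/w1.png

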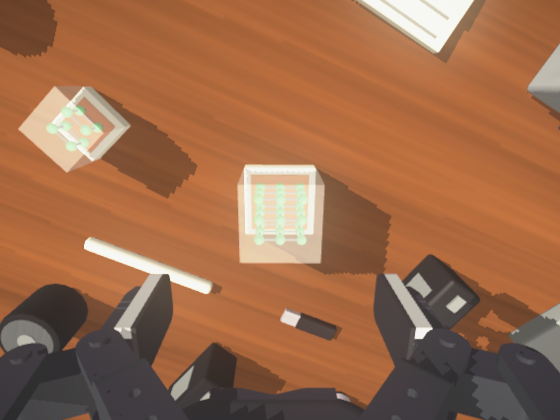

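The wrist view shows the large cube at (280,215), square to the jaws and centred between them. Going down.

Emit:
arm_command(
  plan=[
    [[-0.003,-0.006,-0.006],[-0.1,-0.5,-3],8.5],
    [[0,0,0],[0,0,-4],8.5],
    [[0,0,0],[0,0,-3],8.5],
    [[0,0,0],[0,0,-1],8.5],
    [[0,0,0],[0,0,0],8.5],
  ],
)

```text
time: 2.15
tool_pos: [0.6219, -0.1993, 0.0279]
tcp_rot: [-1.562, -0.01, -1.178]
ft_force: [0.0, 0.3, 0.6]
grip_width: 0.085
```

```bash
python3 go.py .622 -.1915 .020 -67
```

```text
t 2.15 pos [ 0.6219 -0.1993  0.0279] rpy [-89.47  -0.6  -67.52] F [0.  0.3 0.6] grip 0.085
turn [0.0061 0.0126 0.0091] shift cm [ 0.01  0.78 -0.79]
```

Emit:
arm_command(
  plan=[
    [[0.006,0.012,0.009],[0,0.7,-0.8],8.5],
    [[0,0,0],[0,0,0],8.5],
    [[0,0,0],[0,0,0],5],
    [[0,0,0],[0,0,0],5],
    [[0,0,0],[0,0,0],5],
    [[0,0,0],[0,0,0],5],
    [[0,0,0],[0,0,0],5],
  ],
)

```text
time: 3.02
tool_pos: [0.6242, -0.1927, 0.0248]
tcp_rot: [-1.566, -0.004, -1.169]
ft_force: [-0.5, -0.2, 0.5]
grip_width: 0.0531
```

```bash
python3 go.py .622 -.1915 .020 -67
```

```text
t 3.02 pos [ 0.6242 -0.1927  0.0248] rpy [-89.7   -0.24 -66.97] F [-0.5 -0.2  0.5] grip 0.0531
turn [ 0.0018  0.0065 -0.0005] shift cm [-0.22  0.12 -0.48]
```

Emit:
arm_command(
  plan=[
    [[0,0,0],[0,0,3],4.5],
    [[0,0,0],[0,0,4],4.5],
    [[0,0,0],[0,0,2],4.5],
    [[0,0,0.1],[-1.5,3,0],4.5],
    [[0,0,0.15],[-1.5,5,0],4.5],
    [[0,0,0.15],[-1.5,5,0],4.5],
    [[0,0,0.15],[-1.5,5,0],4.5],
    [[0,0,0.15],[-1.5,5,0],4.5],
  ],
)

```text
time: 4.03
tool_pos: [0.5441, 0.04, 0.1105]
tcp_rot: [-1.572, 0.002, -0.454]
ft_force: [0.3, 0.4, -1.9]
grip_width: 0.0533
```

```bash
python3 go.py .474 .3126 .12 -7.85
```

```text
t 4.03 pos [0.5441 0.04   0.1105] rpy [-9.005e+01  9.000e-02 -2.603e+01] F [ 0.3  0.4 -1.9] grip 0.0533
turn [ 0.0004 -0.0018  0.3173] shift cm [-7.01 27.26  0.95]
```

Emit:
arm_command(
  plan=[
    [[0,0,0.1],[-1.3,5,0],4.5],
    [[0,0,0.1],[-1.3,5,0],4.5],
    [[0,0,0.07],[-1.3,5,0],4.5],
    [[0,0,0.02],[-1.3,5,0],4.5],
    [[0,0,0],[-1.2,4,0],4.5],
    [[0,0,0],[0,0,0],4.5],
    [[0,0,0],[0,0,0],4.5],
  ],
)

```text
time: 4.9
tool_pos: [0.4735, 0.2895, 0.1052]
tcp_rot: [-1.575, 0.007, -0.148]
ft_force: [1.4, 0.1, -1.1]
grip_width: 0.0534
```

```bash
python3 go.py .474 .3126 .038 -7.85
```

```text
t 4.9 pos [0.4735 0.2895 0.1052] rpy [-90.24   0.4   -8.46] F [ 1.4  0.1 -1.1] grip 0.0534
turn [ 0.0032 -0.0075  0.0107] shift cm [ 0.05  2.31 -6.72]
```

Emit:
arm_command(
  plan=[
    [[0.003,-0.007,0.01],[0,2.3,-1.5],4.5],
    [[0,0,0],[0,0,-1],4.5],
    [[0,0,0],[0,0,0],4.5],
    [[0,0,0],[0,0,0],4.5],
  ],
)

```text
time: 5.4
tool_pos: [0.4744, 0.3111, 0.0771]
tcp_rot: [-1.573, 0.001, -0.141]
ft_force: [0.5, -0.8, -2.0]
grip_width: 0.0532
```

```bash
python3 go.py .474 .3126 .038 -7.85
python3 - <<'E'
from h import *
snap('wrist','w2');snap('scene','s2')
E
```

```text
t 5.4 pos [0.4744 0.3111 0.0771] rpy [-9.01e+01  8.00e-02 -8.10e+00] F [ 0.5 -0.8 -2. ] grip 0.0532
turn [ 0.0015 -0.0017  0.0043] shift cm [-0.04  0.15 -3.91]
```

View pics/w2.png

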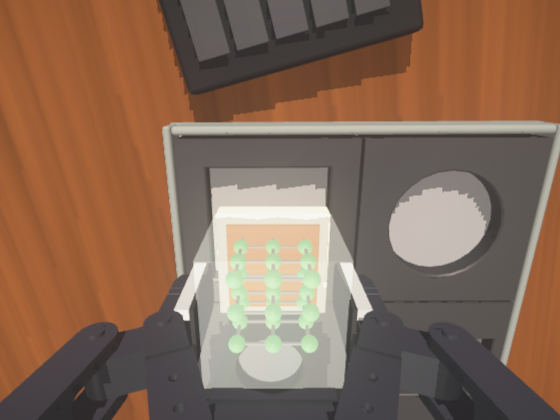

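View pics/s2.png

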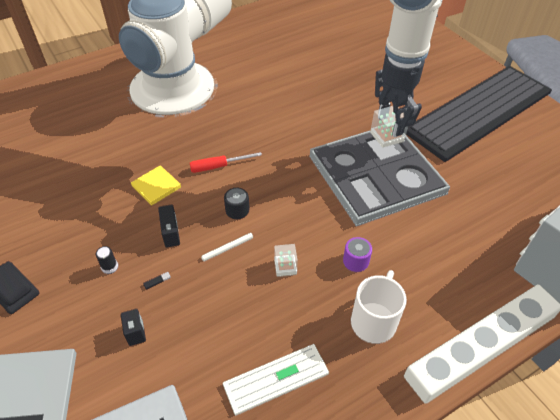

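Run:
```python
from h import *
im,d,K,T=load('w2')
p=cast([(210,167),(328,167),(170,127),(557,124),(439,170)],.025,K,T); print(np.round(p,4))
e1=np.array([np.cos(np.radians(-7.85)),np.sin(np.radians(-7.85))]); e2=np.array([-e1[1],e1[0]])
print('bay ctr', (p[0]+p[1])[:2]/2-.035*e2)
print('tray ctr',(p[2]+p[3])[:2]/2-.11*e2, np.degrees(np.arctan2(*(p[3]-p[2])[1::-1])))
```

```text
[[0.4467 0.3555 0.025 ]
 [0.5119 0.3463 0.025 ]
 [0.4297 0.3801 0.025 ]
 [0.6355 0.3525 0.025 ]
 [0.5731 0.3359 0.025 ]]
bay ctr [0.47450508 0.31624647]
tray ctr [0.51757346 0.25730881] -7.624983744107515
```

Emit:
arm_command(
  plan=[
    [[0.001,-0.002,0.004],[0,0.2,-2],4.5],
    [[0,0,0],[0,0,-1.2],4.5],
    [[0,0,0],[0,0,-0.3],4.5],
    [[0,0,0],[0,0,0],4.5],
  ],
)

```text
time: 6.0
tool_pos: [0.4758, 0.313, 0.0439]
tcp_rot: [-1.569, -0.004, -0.138]
ft_force: [-0.8, 0.7, -1.7]
grip_width: 0.0533
```

```bash
python3 go.py .4742 .3135 .038 -7.85
```

```text
t 6.0 pos [0.4758 0.313  0.0439] rpy [-89.89  -0.22  -7.93] F [-0.8  0.7 -1.7] grip 0.0533
turn [-0.0015  0.0041  0.0014] shift cm [-0.16  0.05 -0.59]
```

Emit:
arm_command(
  plan=[
    [[-0.001,0.004,0.001],[-0.1,0,-0.5],4.5],
    [[0,0,0],[0,0,-0.1],4.5],
    [[0,0,0],[0,0,0],4.5],
  ],
)

```text
time: 6.38
tool_pos: [0.4754, 0.3134, 0.0389]
tcp_rot: [-1.569, -0.001, -0.137]
ft_force: [1.2, 0.0, -1.9]
grip_width: 0.0531
```

```bash
python3 go.py .4742 .3135 .038 -7.85
```

```text
t 6.38 pos [0.4754 0.3134 0.0389] rpy [-8.991e+01 -8.000e-02 -7.870e+00] F [ 1.2  0.  -1.9] grip 0.0531
turn [-0.0014  0.0017  0.0004] shift cm [-0.12  0.01 -0.09]
```

Bottom is about 1 mm over the floor. Lower 1 mm and open a little.

Emit:
arm_command(
  plan=[
    [[0,0,0],[0,0,-0.1],4.5],
    [[0,0,0],[0,0,0],4.5],
    [[0,0,0],[0,0,0],6.8],
    [[0,0,0],[0,0,0],6.8],
    [[0,0,0],[0,0,0],6.8],
    [[0,0,0],[0,0,3],6.8],
    [[0,0,0],[0,0,5],6.8],
    [[0,0,0],[0,0,4],7],
    [[0,0,0],[0,0,0],7],
  ],
)

```text
time: 7.5
tool_pos: [0.4753, 0.3133, 0.1626]
tcp_rot: [-1.568, -0.003, -0.137]
ft_force: [0.9, 0.3, 0.2]
grip_width: 0.0699
```

```bash
python3 go.py .4325 -.1945 .14 73; python3 go.py .4325 -.1945 .14 -107
python3 - <<'E'
from h import *
im=snap('wrist','w3')
E
```

```text
t 7.5 pos [0.4753 0.3133 0.1626] rpy [-89.84  -0.17  -7.87] F [0.9 0.3 0.2] grip 0.0699
turn [-4.3000e-03  1.1000e-03  1.4115e+00] shift cm [ -4.28 -50.78  -2.26]
t 7.5 pos [0.4753 0.3133 0.1626] rpy [-89.84  -0.17  -7.87] F [0.9 0.3 0.2] grip 0.0699
turn [ 1.1000e-03  4.5000e-03 -1.7301e+00] shift cm [ -4.28 -50.78  -2.26]
```

View pics/w3.png

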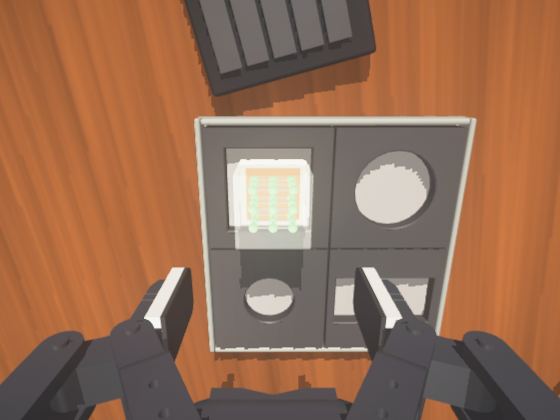

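Emit:
arm_command(
  plan=[
    [[0,0,0.15],[-0.5,-5.5,0],8.5],
    [[0,0,0.17],[-0.5,-6,0],8.5],
    [[0,0,0.17],[-0.5,-6,0],8.5],
    [[0,0,0.17],[-0.5,-6,0],8.5],
    [[0,0,0.17],[-0.5,-6,0],8.5],
    [[0,0,0.17],[-0.5,-6,0],8.5],
    [[0,0,0.17],[-0.5,-6,0],8.5],
    [[0,0,0.15],[-0.5,-5,0],8.5],
    [[0,0,0.1],[-0.5,-2,0],8.5],
  ],
)

```text
time: 8.68
tool_pos: [0.425, -0.1527, 0.143]
tcp_rot: [-1.56, 0.014, 1.24]
ft_force: [0.1, 1.4, -0.1]
grip_width: 0.0846
```

```bash
python3 go.py .4325 -.1945 .12 73
python3 - <<'E'
from h import *
im,d,K,T=load('w3')
p=cast([(200,119),(473,119),(440,347),(211,352)],.029,K,T); print(np.round(p,4), p.mean(0))
p=cast([(200,119),(473,119),(440,347),(211,352)],.024,K,T); print(p.mean(0))
E
```

```text
t 8.68 pos [ 0.425  -0.1527  0.143 ] rpy [-89.38   0.8   71.06] F [ 0.1  1.4 -0.1] grip 0.0846
turn [ 0.0099 -0.0146  0.0339] shift cm [ 0.75 -4.18 -2.3 ]
[[0.4306 0.3802 0.029 ]
 [0.636  0.3519 0.029 ]
 [0.6131 0.1433 0.029 ]
 [0.3979 0.1676 0.029 ]] [0.51942698 0.26073277 0.029     ]
[0.52000363 0.25832415 0.024     ]
```

Emit:
arm_command(
  plan=[
    [[0.01,-0.014,0.034],[0.8,-4.0,-2],8.5],
    [[0,0,0],[0,0,0],8.5],
    [[0,0,0],[0,0,0],8.5],
  ],
)

```text
time: 9.05
tool_pos: [0.4307, -0.1944, 0.1177]
tcp_rot: [-1.564, -0.002, 1.273]
ft_force: [-0.4, 0.5, 0.3]
grip_width: 0.0852
```

```bash
python3 go.py .4325 -.1945 .020 73
python3 - <<'E'
from m import *
snap('wrist','w4'); tops('w4',{'pack':(.4325,-.1945,.06,.046)})
E
```

```text
t 9.05 pos [ 0.4307 -0.1944  0.1177] rpy [-89.59  -0.11  72.93] F [-0.4  0.5  0.3] grip 0.0852
turn [-0.0039 -0.0063  0.0013] shift cm [ 0.18 -0.01 -9.77]
w4 pack 4761 [ 0.4342 -0.1939] [0.03   0.0723] 72.6 z 0.0461
```

View pics/w4.png

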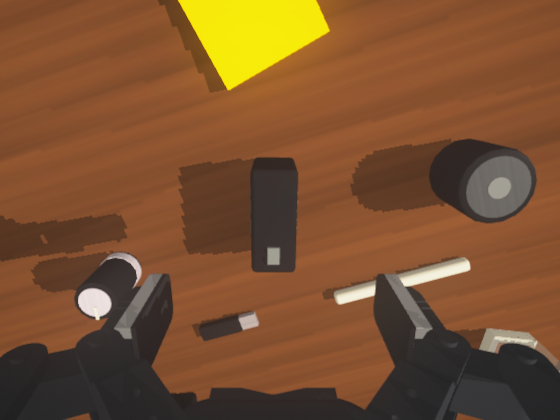

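Pack at (274,215) is centred and square between the jaws.

Emit:
arm_command(
  plan=[
    [[-0.004,-0.006,0.0],[0.2,0,-3],8.5],
    [[0,0,0],[0,0,-4],8.5],
    [[0,0,0],[0,0,-2.5],8.5],
    [[0,0,0],[0,0,-0.3],8.5],
    [[0,0,0],[0,0,0],8.5],
  ],
)

```text
time: 9.72
tool_pos: [0.4344, -0.1902, 0.0196]
tcp_rot: [-1.575, 0.001, 1.279]
ft_force: [0.5, 0.9, 0.7]
grip_width: 0.0849
```

```bash
python3 go.py .433 -.1943 .020 73
```

```text
t 9.72 pos [ 0.4344 -0.1902  0.0196] rpy [-9.023e+01  4.000e-02  7.330e+01] F [0.5 0.9 0.7] grip 0.0849
turn [ 0.0018  0.0036 -0.0053] shift cm [-0.14 -0.41  0.04]
```

Emit:
arm_command(
  plan=[
    [[0.002,0.004,-0.005],[-0.1,-0.4,0.1],8.5],
    [[0,0,0],[0,0,0],6],
    [[0,0,0],[0,0,0],2],
    [[0,0,0],[0,0,0],2],
    [[0,0,0],[0,0,0],2],
    [[0,0,0],[0,0,0],2],
    [[0,0,0],[0,0,0],2],
  ],
)

```text
time: 10.6
tool_pos: [0.4355, -0.1955, 0.0249]
tcp_rot: [-1.577, 0.001, 1.274]
ft_force: [0.9, -0.5, 1.2]
grip_width: 0.0288
```

```bash
python3 go.py .433 -.1943 .020 73
```

```text
t 10.6 pos [ 0.4355 -0.1955  0.0249] rpy [-9.034e+01  6.000e-02  7.300e+01] F [ 0.9 -0.5  1.2] grip 0.0288
turn [0.0028 0.0054 0.    ] shift cm [-0.25  0.12 -0.49]
```

Emit:
arm_command(
  plan=[
    [[0,0,0],[0,0,3],2],
    [[0,0,0],[0,0,4.5],2],
    [[0,0,0],[0,0,3],2],
    [[0,0,0.02],[1.5,4,0],2],
    [[0,0,0.02],[1.7,5,0],2],
    [[0,0,0.03],[1.7,5,0],2],
    [[0,0,0.03],[1.7,5,0],2],
    [[0,0,0.03],[1.7,5,0],2],
    [[0,0,0.02],[1.7,5,0],2],
    [[0,0,0],[1.5,4.5,0],2],
  ],
)

```text
time: 11.85
tool_pos: [0.5478, 0.1479, 0.1256]
tcp_rot: [-1.565, 0.003, 1.421]
ft_force: [0.6, -0.5, -1.8]
grip_width: 0.0288
```

```bash
python3 go.py .565 .1965 .1 82.15
```

```text
t 11.85 pos [0.5478 0.1479 0.1256] rpy [-89.66   0.16  81.43] F [ 0.6 -0.5 -1.8] grip 0.0288
turn [ 0.0018 -0.0063  0.0125] shift cm [ 1.72  4.86 -2.56]
```

Emit:
arm_command(
  plan=[
    [[0.002,-0.006,0.012],[1.5,4.3,-2],2],
    [[0,0,0],[0,0,0],2],
    [[0,0,0],[0,0,0],2],
  ],
)

```text
time: 12.22
tool_pos: [0.5621, 0.1953, 0.102]
tcp_rot: [-1.566, 0.002, 1.438]
ft_force: [0.2, 0.2, -1.8]
grip_width: 0.0285
```

```bash
python3 go.py .565 .1965 .038 82.15
python3 - <<'E'
from h import *
snap('wrist','w5');snap('scene','s5')
E
```

```text
t 12.22 pos [0.5621 0.1953 0.102 ] rpy [-89.73   0.09  82.41] F [ 0.2  0.2 -1.8] grip 0.0285
turn [ 0.001  -0.0048 -0.0046] shift cm [ 0.29  0.12 -6.4 ]
```

View pics/w5.png

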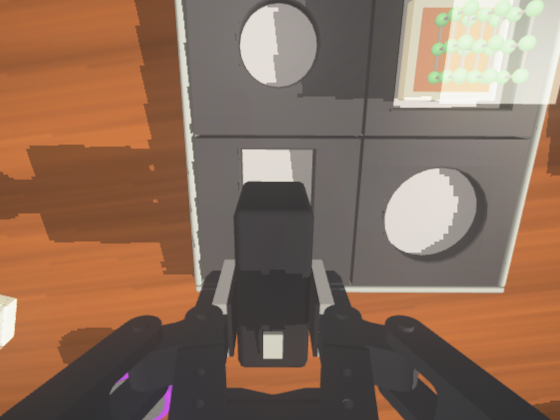

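Emit:
arm_command(
  plan=[
    [[0.001,-0.005,-0.004],[0.3,0.1,-2.5],2],
    [[0,0,0],[0,0,-2],2],
    [[0,0,0],[0,0,-0.5],2],
    [[0,0,0],[0,0,0],2],
  ],
)

```text
time: 12.82
tool_pos: [0.5659, 0.1926, 0.0532]
tcp_rot: [-1.575, -0.001, 1.429]
ft_force: [0.3, 0.5, -3.3]
grip_width: 0.0289
```

```bash
python3 go.py .565 .1965 .038 82.15
```

```text
t 12.82 pos [0.5659 0.1926 0.0532] rpy [-9.022e+01 -8.000e-02  8.186e+01] F [ 0.3  0.5 -3.3] grip 0.0289
turn [-0.0008  0.0039  0.005 ] shift cm [-0.09  0.39 -1.52]
```

Emit:
arm_command(
  plan=[
    [[-0.001,0.004,0.005],[-0.1,0.4,0],2],
    [[0,0,0],[0,0,-0.8],2],
    [[0,0,0],[0,0,-0.4],2],
    [[0,0,0],[0,0,0],2],
  ],
)

```text
time: 13.32
tool_pos: [0.5659, 0.1973, 0.0427]
tcp_rot: [-1.573, -0.001, 1.434]
ft_force: [-0.5, -0.2, -1.6]
grip_width: 0.0285
```

```bash
python3 go.py .565 .1965 .038 82.15
```

```text
t 13.32 pos [0.5659 0.1973 0.0427] rpy [-9.015e+01 -6.000e-02  8.218e+01] F [-0.5 -0.2 -1.6] grip 0.0285
turn [-0.0006  0.0028 -0.0005] shift cm [-0.09 -0.08 -0.47]
```

Emit:
arm_command(
  plan=[
    [[0,0.002,0],[0,0,-0.4],2],
    [[0,0,0],[0,0,-0.1],2],
    [[0,0,0],[0,0,0],2],
  ],
)

```text
time: 13.7
tool_pos: [0.5662, 0.1973, 0.0381]
tcp_rot: [-1.572, -0.001, 1.434]
ft_force: [-0.5, 0.4, -1.7]
grip_width: 0.0289
```

```bash
python3 go.py .565 .1965 .038 82.15
```

```text
t 13.7 pos [0.5662 0.1973 0.0381] rpy [-9.008e+01 -6.000e-02  8.218e+01] F [-0.5  0.4 -1.7] grip 0.0289
turn [-0.0009  0.0015 -0.0005] shift cm [-0.12 -0.08 -0.01]
```

Emit:
arm_command(
  plan=[
    [[0,0,0],[0,0,-0.1],2],
    [[0,0,0],[0,0,0],4.6],
    [[0,0,0],[0,0,0],4.6],
    [[0,0,0],[0,0,0],4.6],
    [[0,0,0],[0,0,3],4.8],
    [[0,0,0],[0,0,5],5],
    [[0,0,0],[0,0,4],5],
    [[0,0,0],[0,0,0],6],
  ],
)

```text
time: 14.7
tool_pos: [0.5657, 0.1971, 0.1604]
tcp_rot: [-1.572, -0.001, 1.434]
ft_force: [-0.2, 0.2, -0.2]
grip_width: 0.0598
```

```bash
python3 go.py .45 -.053 .14 82.15;  python3 - <<'E'
from h import *
snap('wrist','w6')
E
```

```text
t 14.7 pos [0.5657 0.1971 0.1604] rpy [-9.009e+01 -6.000e-02  8.217e+01] F [-0.2  0.2 -0.2] grip 0.0598
turn [-0.0008  0.0016 -0.0004] shift cm [-11.57 -25.01  -2.04]
```

View pics/w6.png

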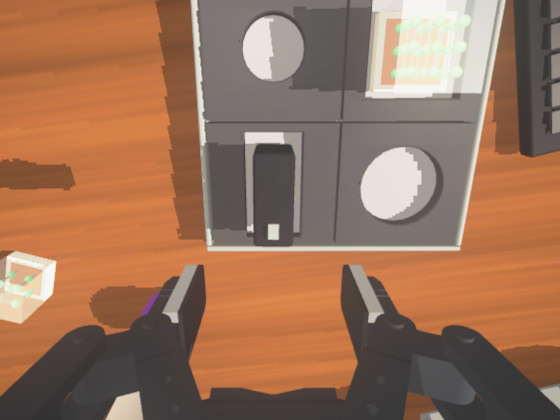

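Pack sits inside the slot (273,195). On to the speaker.

Emit:
arm_command(
  plan=[
    [[0,0,0],[-2.5,-5.2,0],8.5],
    [[0,0,0],[-2.5,-5.2,0],8.5],
    [[0,0,0],[-2.5,-5.2,0],8.5],
    [[0,0,0],[-2.5,-5.2,-1],8.5],
    [[0,0,0],[-2.2,-5,-1],8.5],
    [[0,0,0],[0,0,-1],8.5],
    [[0,0,0],[0,0,0],8.5],
  ],
)

```text
time: 15.62
tool_pos: [0.4343, -0.0671, 0.1134]
tcp_rot: [-1.552, 0.003, 1.435]
ft_force: [-0.7, -0.1, 0.1]
grip_width: 0.0851
```

```bash
python3 go.py .45 -.053 .12 82.15
```

```text
t 15.62 pos [ 0.4343 -0.0671  0.1134] rpy [-88.93   0.16  82.21] F [-0.7 -0.1  0.1] grip 0.0851
turn [ 0.0002 -0.0189 -0.001 ] shift cm [1.57 1.41 0.66]
```

Emit:
arm_command(
  plan=[
    [[0,-0.018,0],[1.5,1.4,0],8.5],
    [[0,0,0],[0,0,0],8.5],
    [[0,0,0],[0,0,0],8.5],
  ],
)

```text
time: 16.0
tool_pos: [0.4514, -0.0492, 0.1132]
tcp_rot: [-1.57, -0.001, 1.44]
ft_force: [0.7, 0.0, -0.0]
grip_width: 0.0849
```

```bash
python3 go.py .45 -.053 .020 82.15;python3 - <<'E'
from m import *
snap('wrist','w7'); tops('w7',{'spk':(.45,-.053,.05,.046)})
E
```

```text
t 16.0 pos [ 0.4514 -0.0492  0.1132] rpy [-8.997e+01 -4.000e-02  8.249e+01] F [ 0.7  0.  -0. ] grip 0.0849
turn [-0.0008 -0.0003 -0.006 ] shift cm [-0.14 -0.38 -9.32]
w7 spk 4469 [ 0.4516 -0.0523] [0.0489 0.0487] 27.5 z 0.0466
```

View pics/w7.png

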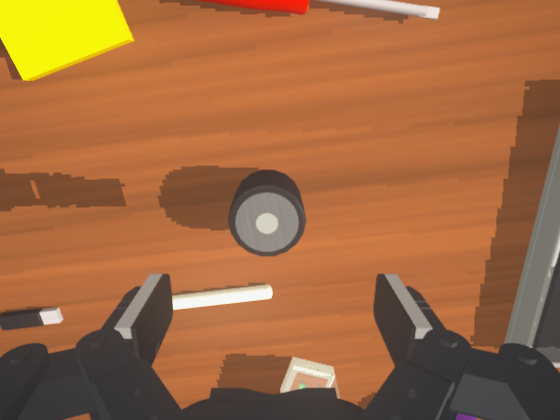

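Emit:
arm_command(
  plan=[
    [[-0.001,0,-0.006],[0,-0.35,-3],8.5],
    [[0,0,0],[0,0,-4],8.5],
    [[0,0,0],[0,0,-2.3],8.5],
    [[0,0,0],[0,0,-0.2],8.5],
    [[0,0,0],[0,0,0],8.5],
  ],
)

```text
time: 16.68
tool_pos: [0.453, -0.052, 0.0187]
tcp_rot: [-1.575, 0.001, 1.436]
ft_force: [0.6, 0.9, 1.5]
grip_width: 0.0848
```

```bash
python3 go.py .451 -.0527 .018 82.15
```

```text
t 16.68 pos [ 0.453  -0.052   0.0187] rpy [-9.026e+01  4.000e-02  8.228e+01] F [0.6 0.9 1.5] grip 0.0848
turn [ 0.0013  0.0044 -0.0023] shift cm [-0.2  -0.07 -0.07]
```

Emit:
arm_command(
  plan=[
    [[0.001,0.004,-0.002],[-0.2,0,-0.2],8.5],
    [[0,0,0],[0,0,0],8.5],
    [[0,0,0],[0,0,0],4],
    [[0,0,0],[0,0,0],4],
    [[0,0,0],[0,0,0],4],
    [[0,0,0],[0,0,0],4],
    [[0,0,0],[0,0,0],4],
  ],
)

```text
time: 17.55
tool_pos: [0.4533, -0.0526, 0.0206]
tcp_rot: [-1.578, 0.001, 1.434]
ft_force: [1.1, 0.1, 0.8]
grip_width: 0.0484
```

```bash
python3 go.py .451 -.0527 .018 82.15
```

```text
t 17.55 pos [ 0.4533 -0.0526  0.0206] rpy [-9.039e+01  4.000e-02  8.216e+01] F [1.1 0.1 0.8] grip 0.0484
turn [ 0.0016  0.0067 -0.0002] shift cm [-0.23 -0.01 -0.26]
```

Emit:
arm_command(
  plan=[
    [[0,0,0],[0,0,3],4],
    [[0,0,0],[0,0,5],4],
    [[0,0,0],[0,0,4],4],
    [[0,0,0],[1.5,4,0],4],
    [[0,0,0],[1.8,5,0],4],
    [[0,0,0],[1.8,5,0],4],
    [[0,0,0],[1.8,5,0],4],
    [[0,0,0],[1.8,5,0],4],
    [[0,0,0],[1.8,5,0],4],
    [[0,0,0],[1.0,3,0],4],
  ],
)

```text
time: 18.8
tool_pos: [0.5667, 0.2755, 0.1377]
tcp_rot: [-1.568, 0.004, 1.428]
ft_force: [-0.2, -0.2, -2.2]
grip_width: 0.0485
```

```bash
python3 go.py .579 .30 .12 82.15
```

```text
t 18.8 pos [0.5667 0.2755 0.1377] rpy [-89.85   0.22  81.79] F [-0.2 -0.2 -2.2] grip 0.0485
turn [ 0.0035 -0.0032  0.0062] shift cm [ 1.23  2.45 -1.77]
```

Emit:
arm_command(
  plan=[
    [[0.003,-0.003,0.006],[1.1,1.8,-1.5],4],
    [[0,0,0],[0,0,-1.5],4],
    [[0,0,0],[0,0,-1],4],
    [[0,0,0],[0,0,0],4],
  ],
)

```text
time: 19.3
tool_pos: [0.5762, 0.2947, 0.0923]
tcp_rot: [-1.565, 0.004, 1.436]
ft_force: [0.5, 0.4, -1.6]
grip_width: 0.0484
```

```bash
python3 go.py .579 .30 .0336 82.15
python3 - <<'E'
from h import *
snap('wrist','w8')
E
```

```text
t 19.3 pos [0.5762 0.2947 0.0923] rpy [-89.68   0.24  82.28] F [ 0.5  0.4 -1.6] grip 0.0484
turn [ 0.0034 -0.0061 -0.0023] shift cm [ 0.28  0.53 -5.87]
```

View pics/w8.png

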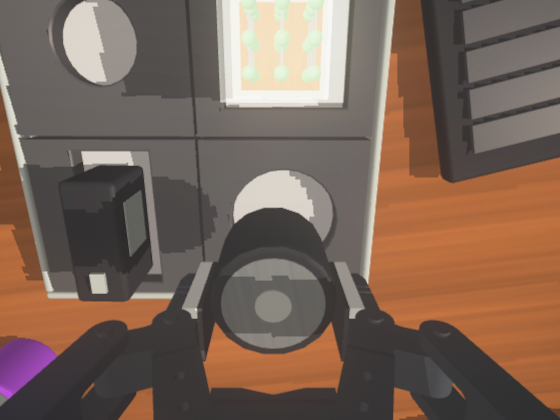

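Emit:
arm_command(
  plan=[
    [[0.003,-0.006,-0.002],[0.25,0.5,-1.5],4],
    [[0,0,0],[0,0,-2],4],
    [[0,0,0],[0,0,-0.5],4],
    [[0,0,0],[0,0,0],4],
  ],
)

```text
time: 19.85
tool_pos: [0.5794, 0.2989, 0.0514]
tcp_rot: [-1.574, -0.001, 1.432]
ft_force: [0.1, 0.7, -0.3]
grip_width: 0.0484
```

```bash
python3 go.py .579 .30 .0336 82.15
```

```text
t 19.85 pos [0.5794 0.2989 0.0514] rpy [-9.016e+01 -7.000e-02  8.207e+01] F [ 0.1  0.7 -0.3] grip 0.0484
turn [-0.0008  0.0029  0.0015] shift cm [-0.04  0.11 -1.78]
```

Emit:
arm_command(
  plan=[
    [[-0.001,0.003,0.001],[0,0.1,-0.8],4],
    [[0,0,0],[0,0,-0.6],4],
    [[0,0,0],[0,0,-0.2],4],
    [[0,0,0],[0,0,0],4],
  ],
)

```text
time: 20.35
tool_pos: [0.5799, 0.3003, 0.0352]
tcp_rot: [-1.572, -0.0, 1.433]
ft_force: [0.2, 0.5, -2.2]
grip_width: 0.048
```

```bash
python3 go.py .579 .30 .0336 82.15
```

```text
t 20.35 pos [0.5799 0.3003 0.0352] rpy [-9.005e+01 -2.000e-02  8.213e+01] F [ 0.2  0.5 -2.2] grip 0.048
turn [-0.0003  0.0009  0.0004] shift cm [-0.09 -0.03 -0.16]
```

Emit:
arm_command(
  plan=[
    [[0,0,0],[0,0,-0.2],4],
    [[0,0,0],[0,0,0],4],
    [[0,0,0],[0,0,0],6.4],
    [[0,0,0],[0,0,0],6.4],
    [[0,0,0],[0,0,0],6.4],
    [[0,0,0],[0,0,3],6.4],
    [[0,0,0],[0,0,5],6.4],
    [[0,0,0],[0,0,4],6.4],
    [[0,0,0],[0,0,0],6.4],
  ],
)

```text
time: 21.48
tool_pos: [0.5797, 0.3001, 0.1577]
tcp_rot: [-1.573, -0.001, 1.433]
ft_force: [0.3, -0.2, 0.0]
grip_width: 0.0641
```

```bash
python3 go.py .45 -.3265 .14 40;  python3 - <<'E'
from h import *
snap('wrist','w9')
E
```

```text
t 21.48 pos [0.5797 0.3001 0.1577] rpy [-9.013e+01 -7.000e-02  8.213e+01] F [ 0.3 -0.2  0. ] grip 0.0641
turn [-0.      0.0026 -0.7352] shift cm [-12.97 -62.66  -1.77]
```

View pics/w9.png

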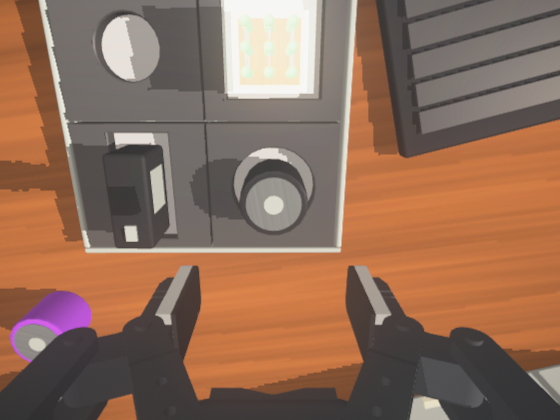

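Speaker is inside the wide cut-out (273,190). Now the knob.

Emit:
arm_command(
  plan=[
    [[0,0,0],[-1.2,-5.5,0],8.5],
    [[0,0,0],[-1.2,-6,0],8.5],
    [[0,0,0],[-1.2,-6,0],8.5],
    [[0,0,0],[-1.2,-6,0],8.5],
    [[0,0,0],[-1.2,-6,0],8.5],
    [[0,0,0],[-1.2,-6,0],8.5],
    [[0,0,0],[-1.2,-6,0],8.5],
    [[0,0,0],[-1.2,-6,0],8.5],
    [[0,0,0],[-1.2,-5,0],8.5],
    [[0,0,0],[-1,-3,-1],8.5],
  ],
)

```text
time: 22.78
tool_pos: [0.449, -0.2653, 0.1254]
tcp_rot: [-1.547, 0.003, 1.439]
ft_force: [-0.2, 0.4, 0.0]
grip_width: 0.0854
```

```bash
python3 go.py .45 -.3265 .12 82.15
```

```text
t 22.77 pos [ 0.449  -0.2653  0.1254] rpy [-88.64   0.15  82.44] F [-0.2  0.4  0. ] grip 0.0854
turn [-0.0006 -0.0238 -0.005 ] shift cm [ 0.1  -6.12 -0.54]
```

Emit:
arm_command(
  plan=[
    [[0,-0.02,-0.005],[0.3,-4.5,0],8.5],
    [[0,0,0],[0,-0.8,0],8.5],
    [[0,0,0],[0,0,0],8.5],
    [[0,0,0],[0,0,0],8.5],
  ],
)

```text
time: 23.28
tool_pos: [0.4485, -0.3188, 0.1181]
tcp_rot: [-1.558, -0.007, 1.431]
ft_force: [0.5, 0.6, -0.1]
grip_width: 0.0848
```

```bash
python3 go.py .45 -.3265 .020 82.15;python3 - <<'E'
from m import *
snap('wrist','w10'); tops('w10',{'knob':(.45,-.3265,.04,.05)})
E
```

```text
t 23.27 pos [ 0.4485 -0.3188  0.1181] rpy [-89.24  -0.38  81.96] F [ 0.5  0.6 -0.1] grip 0.0848
turn [-0.0084 -0.0122  0.0032] shift cm [ 0.15 -0.77 -9.81]
w10 knob 1607 [ 0.4506 -0.3269] [0.0291 0.0291] 79.4 z 0.0505
```

View pics/w10.png

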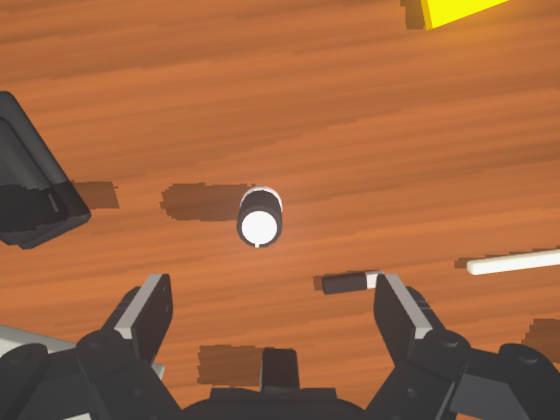

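Emit:
arm_command(
  plan=[
    [[-0.008,-0.012,0.003],[0.15,-0.75,-2.5],8.5],
    [[0,0,0],[0,0,-3.5],8.5],
    [[0,0,0],[0,0,-2],8.5],
    [[0,0,0],[0,0,-0.2],8.5],
    [[0,0,0],[0,0,0],8.5],
  ],
)

```text
time: 23.95
tool_pos: [0.4528, -0.3219, 0.0368]
tcp_rot: [-1.575, 0.001, 1.442]
ft_force: [-0.3, 0.2, 0.8]
grip_width: 0.0852
```

```bash
python3 go.py .4505 -.3268 .021 82.15
```

```text
t 23.95 pos [ 0.4528 -0.3219  0.0368] rpy [-9.024e+01  8.000e-02  8.259e+01] F [-0.3  0.2  0.8] grip 0.0852
turn [ 0.0019  0.0039 -0.0077] shift cm [-0.23 -0.49 -1.58]
```

Emit:
arm_command(
  plan=[
    [[0.002,0.004,-0.008],[-0.2,-0.5,-0.9],8.5],
    [[0,0,0],[0,0,-0.6],8.5],
    [[0,0,0],[0,0,-0.3],8.5],
    [[0,0,0],[0,0,0],8.5],
  ],
)

```text
time: 24.45
tool_pos: [0.4518, -0.3279, 0.0202]
tcp_rot: [-1.574, 0.002, 1.433]
ft_force: [-0.3, -0.5, -0.3]
grip_width: 0.0851
```

```bash
python3 go.py .4505 -.3268 .021 82.15
```

```text
t 24.45 pos [ 0.4518 -0.3279  0.0202] rpy [-90.17   0.11  82.12] F [-0.3 -0.5 -0.3] grip 0.0851
turn [0.0023 0.0027 0.0006] shift cm [-0.13  0.11  0.08]
```

Emit:
arm_command(
  plan=[
    [[0.002,0.002,0],[-0.1,0.1,0],8.5],
    [[0,0,0],[0,0,0],6],
    [[0,0,0],[0,0,0],2],
    [[0,0,0],[0,0,0],2],
    [[0,0,0],[0,0,0],2],
    [[0,0,0],[0,0,0],2],
    [[0,0,0],[0,0,0],2],
  ],
)

```text
time: 25.32
tool_pos: [0.4512, -0.3272, 0.0211]
tcp_rot: [-1.573, 0.001, 1.433]
ft_force: [0.9, -0.4, 0.7]
grip_width: 0.0285
```

```bash
python3 go.py .4505 -.3268 .021 82.15
```

```text
t 25.32 pos [ 0.4512 -0.3272  0.0211] rpy [-9.011e+01  5.000e-02  8.212e+01] F [ 0.9 -0.4  0.7] grip 0.0285
turn [0.0012 0.0017 0.0005] shift cm [-0.07  0.04 -0.01]
```

Emit:
arm_command(
  plan=[
    [[0,0,0],[0,0,3],2],
    [[0,0,0],[0,0,5],2],
    [[0,0,0],[0,0,4],2],
    [[0,0,0],[0,4.5,0],2],
    [[0,0,0],[0,6,0],2],
    [[0,0,0],[0,6,0],2],
    [[0,0,0],[0,6,0],2],
    [[0,0,0],[0,6,0],2],
    [[0,0,0],[0,6,0],2],
    [[0,0,0],[0,6,0],2],
  ],
)

```text
time: 26.58
tool_pos: [0.4472, 0.0871, 0.1418]
tcp_rot: [-1.571, -0.002, 1.424]
ft_force: [1.5, -0.1, -0.4]
grip_width: 0.0287
```

```bash
python3 go.py .46 .211 .12 82.15
```

```text
t 26.57 pos [0.4472 0.0871 0.1418] rpy [-90.01  -0.12  81.61] F [ 1.5 -0.1 -0.4] grip 0.0287
turn [-0.0021  0.0004  0.0095] shift cm [ 1.28 12.39 -2.18]
```

Emit:
arm_command(
  plan=[
    [[-0.002,0,0.009],[0.5,5,0],2],
    [[0,0,0],[0.5,4.5,0],2],
    [[0,0,0],[0,1,-1.5],2],
    [[0,0,0],[0,0,-1],2],
    [[0,0,0],[0,0,0],2],
  ],
)

```text
time: 27.2
tool_pos: [0.4552, 0.1977, 0.1139]
tcp_rot: [-1.569, 0.002, 1.439]
ft_force: [-0.3, -1.3, -0.5]
grip_width: 0.0286
```

```bash
python3 go.py .46 .211 .034 82.15
```

```text
t 27.2 pos [0.4552 0.1977 0.1139] rpy [-89.91   0.09  82.47] F [-0.3 -1.3 -0.5] grip 0.0286
turn [ 0.0014 -0.0018 -0.0056] shift cm [ 0.48  1.33 -7.99]
```

Emit:
arm_command(
  plan=[
    [[0.001,-0.002,-0.005],[0.5,1.3,-2.5],2],
    [[0,0,0],[0,0,-1],2],
    [[0,0,0],[0,0,0],2],
    [[0,0,0],[0,0,0],2],
  ],
)

```text
time: 27.7
tool_pos: [0.4615, 0.2064, 0.0802]
tcp_rot: [-1.574, 0.001, 1.428]
ft_force: [-0.2, -0.3, 0.5]
grip_width: 0.0284
```

```bash
python3 go.py .46 .211 .034 82.15
python3 - <<'E'
from h import *
snap('wrist','w11')
E
```

```text
t 27.7 pos [0.4615 0.2064 0.0802] rpy [-9.017e+01  4.000e-02  8.184e+01] F [-0.2 -0.3  0.5] grip 0.0284
turn [0.001  0.0028 0.0053] shift cm [-0.15  0.46 -4.62]
```

View pics/w11.png

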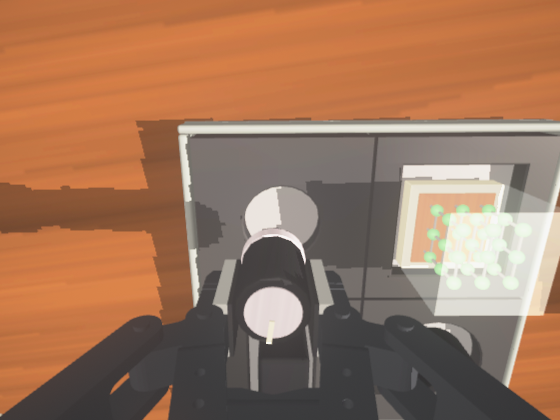

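Emit:
arm_command(
  plan=[
    [[0.001,0.003,0.005],[-0.1,0.45,-1],2],
    [[0,0,0],[0,0,-1.2],2],
    [[0,0,0],[0,0,-0.3],2],
    [[0,0,0],[0,0,0],2],
  ],
)

```text
time: 28.25
tool_pos: [0.4607, 0.2112, 0.0544]
tcp_rot: [-1.572, -0.001, 1.434]
ft_force: [-0.0, 0.6, 0.2]
grip_width: 0.0286
```

```bash
python3 go.py .46 .211 .034 82.15
```

```text
t 28.25 pos [0.4607 0.2112 0.0544] rpy [-9.005e+01 -3.000e-02  8.216e+01] F [-0.   0.6  0.2] grip 0.0286
turn [-0.0004  0.001  -0.0001] shift cm [-0.07 -0.02 -2.04]
```

Emit:
arm_command(
  plan=[
    [[0,0,0],[0,0,-1],2],
    [[0,0,0],[0,0,-0.7],2],
    [[0,0,0],[0,0,-0.2],2],
    [[0,0,0],[0,0,0],2],
  ],
)

```text
time: 28.75
tool_pos: [0.4608, 0.2113, 0.0341]
tcp_rot: [-1.572, -0.001, 1.434]
ft_force: [0.1, -0.7, -1.3]
grip_width: 0.0285
```

```bash
python3 go.py .46 .211 .034 82.15
```

```text
t 28.75 pos [0.4608 0.2113 0.0341] rpy [-9.006e+01 -3.000e-02  8.216e+01] F [ 0.1 -0.7 -1.3] grip 0.0285
turn [-0.0004  0.001  -0.0002] shift cm [-0.08 -0.03 -0.01]
```

Down at the floor. Open, lift and back off so the cameras see the tray.

Emit:
arm_command(
  plan=[
    [[0,0,0],[0,0,0],4.6],
    [[0,0,0],[0,0,0],4.6],
    [[0,0,0],[0,0,0],4.6],
    [[0,0,0],[0,0,3],4.6],
    [[0,0,0],[0,0,5],4.6],
    [[0,0,0],[0,0,5],4.6],
    [[0,0,0],[0,-5,1],4.6],
    [[0,0,0],[0,-6,0],4.6],
    [[0,0,0],[0,-6,0],4.6],
    [[0,0,0],[0,-3,0],4.6],
  ],
)

```text
time: 30.0
tool_pos: [0.4598, 0.0076, 0.1806]
tcp_rot: [-1.577, -0.0, 1.44]
ft_force: [0.0, 0.2, -0.1]
grip_width: 0.0458
```

Emit:
arm_command(
  plan=[
    [[0,0,0],[0,-4,0],4.6],
    [[0,0,0],[0,0,0],4.6],
    [[0,0,0],[0,0,0],4.6],
    [[0,0,0],[0,0,0],4.6],
  ],
)

```text
time: 30.5
tool_pos: [0.4597, -0.0345, 0.1813]
tcp_rot: [-1.578, -0.001, 1.437]
ft_force: [0.2, 0.0, 0.1]
grip_width: 0.0462
```

Run:
```python
from m import *
snap('top','t9'); snap('scene','s9')
it=dict(cube=(.474,.314,.05,.073),pack=(.563,.197,.06,.059),spk=(.577,.30,.045,.059),knob=(.46,.211,.04,.063),small=(.62,-.041,.04,.046),short=(.604,-.336,.05,.046))
tops('t9',it);tops('s9',it)
for t,r in(('t9',(165,290,110,240)),('s9',(120,225,300,455))):
    im=load(t)[0][r[0]:r[1],r[2]:r[3]]; cv2.imwrite(f'pics/{t}c.png',cv2.resize(im,None,fx=4.5,fy=4.5,interpolation=cv2.INTER_CUBIC))
```

```text
t9 cube 636 [0.4732 0.3124] [0.0555 0.054 ] 82.3 z 0.0739
t9 pack 428 [0.5611 0.1985] [0.0303 0.072 ] 81.5 z 0.0595
t9 spk 382 [0.5752 0.3014] [0.047  0.0484] 0.0 z 0.06
t9 knob 146 [0.4571 0.2113] [0.0285 0.0281] 89.9 z 0.064
t9 small 292 [ 0.6183 -0.0404] [0.0379 0.0385] 65.9 z 0.0463
t9 short 262 [ 0.602 -0.334] [0.0303 0.045 ] 78.5 z 0.0461
s9 cube 473 [0.4775 0.3115] [0.0581 0.0581] 83.7 z 0.0725
s9 pack 409 [0.5648 0.1957] [0.0307 0.0737] 81.4 z 0.0584
s9 spk 347 [0.5789 0.2989] [0.0493 0.0506] 59.8 z 0.0589
s9 knob 119 [0.461  0.2094] [0.0279 0.0309] 60.3 z 0.0626
s9 small 384 [ 0.6215 -0.0426] [0.0382 0.0413] 65.1 z 0.0456
s9 short 435 [ 0.6051 -0.3372] [0.0299 0.0456] 76.4 z 0.0457
```

View pics/t9c.png

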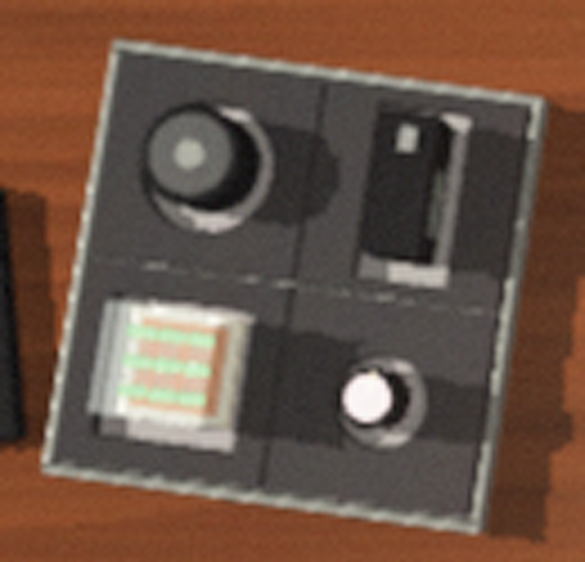

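View pics/s9c.png

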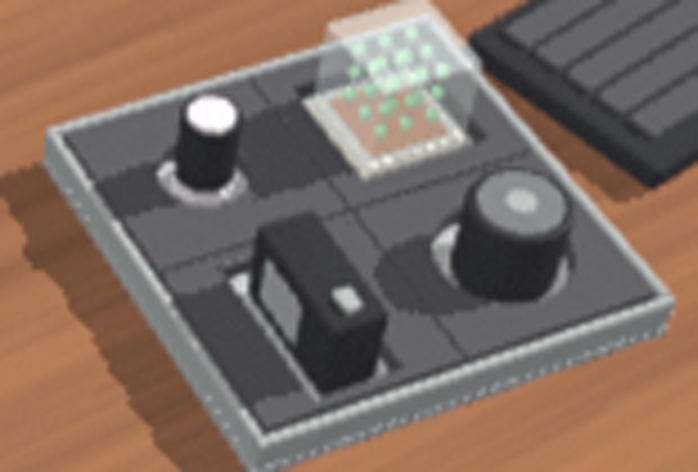

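View pics/s9.png

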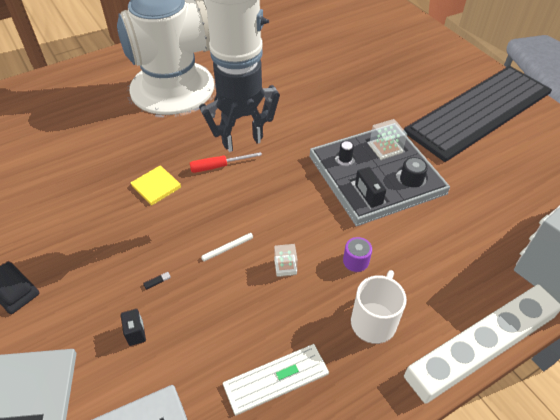

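All four stand in their cut-outs. Their tops are 13–14 mm above their table heights, so they rest on the cut-out floors. The small cube and short pack haven't moved, and the gripper is clear.

```bash
python3 -c "
from workcell import order; print(order.sign_off())"
```

```text
the job is handed in; nothing more can be done
None
```

The LED cube kit is packed. I put the large cube, long battery pack, speaker and knob unit into the tray in that order, each upright in its own cut-out. I handed the job in at about 30.6 s with the gripper open and clear.

- **Seating:** both cameras put the four tops at 73, 59, 59 and 63 mm to within about 1 mm, as expected for pieces resting on the cut-out floors. The centres are within about 3 mm of the cut-out centres, against about 8 mm of play.
- **Left in place:** the small cube and the short pack measured within 1 mm of where they started. I did not touch the purple cylinder.
- **Disagreement:** the top and scene cameras differ by about 4 mm in x and 2.5 mm in y. I used their average, with the wrist camera as a third check.
- **Failed checks:** none.

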